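Load the toy-car blank on its routing carrier and feed it under the guard

ROBOT

A 7-joint arm with a two-finger parallel gripper is mounted at the origin on the work surface. World frame = base frame: x ahead of the robot, y to its left, z up, the work surface at z = 0. Lengths are in mm, angles in rad, forces in N, time in s.
With the tool pointing down it reaches from about 400 to 850 mm from the base axis. Payload 10.4 kg.
Tool frame: the origin (TCP) lies midway between the tips of the shut fingers; the grasp point (between the pads) lies 19 mm behind it; x points along the fingers, z is the direction in which the jaws open and shut, and the axes are right-handed (so a half turn about x gives the same grasp; the last joint's range is limited). The gripper opens to 87 mm and grips with 3 to 60 N. Pads are 19 mm wide; open, the fingers measure 117 mm over their backs; the gripper's body (75 mm by 190 mm) begins 51 mm behind the grasp point.
Start: joints at [-1.286, 0.332, -0.065, 1.46, 0.022, 1.35, -0.088], TCP at [189.339, 595.656, 189.976] pointing down, gripper open.
Joint ranges: [-2.6, 2.6], [-0.5, 2.12], [-1.47, 1.34], [0.16, 2.42], [-1.27, 4.41], [0.06, 2.06], [-2.6, 2.6]. Speed limits (rad/s): [2.22, 2.22, 2.79, 2.79, 3.14, 3.14, 3.14].

INTERFACE

Orientations are given as a unit quaternion [w, x, y, z].
In Python, from cell import ctrl, optics gives the robot as it stands.
- The arm moves only by the tool jog_arm, never from a script. Its argument "plan" is a list of rows, each a list of 5 numbers: the shift along the world's x, y, z in cm, then the turn about the world's z in rad, then the gripper command: -1 is fully open, 1 is shut, values between are in proportion. A call has 1 to 5 rows; each row is the pose to reach, as a shift and turn from the pose commanded when the call began; what a row does not reach only later rows make up. A row lasts 1/8 s, in which the tool goes at most 62.5 mm and 10.7 degrees, less where a joint would pass 70% of its speed; a pose out of reach is approached as far as the arm can. A call with a gripper value outside its range is refused whole. The fingers move at their own pace and stop on an object; "grip_force" is the grip in N (left out, the last holds). Time passes only in rows, so rows that repeat a pose let the fingers close. It gives the time, the measured TCP pose, the force and the opening at its end, in the units of the state.
- ctrl.observe(): the state, without advancing time (a new reading comes with each control period).
- optics.capture(name): name is "scene" or "side" or "wrist"; returns a dict with "pixels" (480x640x3 uint8, red, green, blue), "depth" (480x640 float32, mm along the optical axis (not along the pixel's ray), 0 where there is no reading), "fx", "fy", "cx", "cy" (pixels), "rvec" (rotation vector, rad) and "tvec" (3), from world to camera coordinates, as OpenCV has them. Camera axes: x right, y down, z forward; pixel columns grow to the right and rows downward; lengths in mm; the calibration is good to about 2 mm. The wrist camera is an equidistant fisheye: a pixel r from the principal point sees the ray r / f radians off the axis. A picture is of the moment at which its call begins.
- ctrl.finish_job(): hands the job in, once; it reports no verdict.
The state is a dict: "clock": time; "joint_pos": joint angles; "dq": joint speeds; "joint_efforts": joint torques, N m; "tcp_pos": TCP position; "tcp_rot": TCP orientation; "wrist_force": force on the tool from outside, world axes, zero at the start; "moment": the same for the moment, N m; "finger_gap": opening from 0.0 (shut) to 1.0 (fully open).
Only numpy, scipy, OpenCV 4.12 (cv2) and the standard library are available. Lean on these libraries where they do the work, as an engineer would, in place of code of your own. Each camera call takes 0.05 s, during which the arm holds its last target. There are 200 camera calls.

TASK

Lift the pine car-body blank onto the dark carrier board, both axle holes over the two steel dowels, nose towards the guard and lying flat all the way down. Then take the red push stick and push the carrier by its rear edge under the clear guard until it is hard against the end stop, hands kept off the carrier and blank once it is being fed. Draw the stick back out of the guard and leave it lying flat on the bench; leave the rectangular bus blank and the finished toy car where they are.

Things in the scene. Friction and masses are not known exactly. Their poses are not given: they have to be found in the camera images.
- car_center (a point): Grasp centre, half-way up, of the car-body blank: an 18 mm pine plate with a car's side outline, lying flat, about 100 g. x to the nose (98 mm ahead; tail 75 mm behind), y to the roof, z up. Taken across y: 60 mm wide here, 30 mm each way, between the straight sill (-y) and the flat roof edge (+y, from 32 mm behind to 23 mm ahead of this point).
- car_hole_front (a point): Centre, half-way through, of the blank's front axle hole, 13 mm diameter, right through the 18 mm plate; 60.5 mm ahead of the grasp centre (x) and 10 mm to the sill side (-y). Axes as the blank.
- car_hole_rear (a point): The same for the rear axle hole: 44.5 mm behind the grasp centre, 10 mm to the sill side. The holes are 105 mm apart.
- pin_front (a point): Foot, on the carrier's upper face, of the front steel dowel: 10 mm diameter, straight for 17 mm, then tapering over 9 mm to 4 mm; 26 mm tall. Axes of the carrier: y the feed direction (to guard and stop), z up. The carrier is a dark board 120 (x) x 200 (y) x 18 mm, upper face 19 mm above the bench, a window between the dowels and a white outline where the blank lies.
- pin_rear (a point): Foot of the rear dowel, the same size, 105 mm behind the front one (-y). A loaded blank has its front hole on the front dowel, its rear hole on this one, its roof to -x, its underside on the carrier's face.
- carrier_rear (a point): Middle of the carrier's flat rear edge, 9 mm above its underside (10 mm above the bench); the edge is 120 mm wide and 18 mm high and is what the push stick pushes. Axes as the carrier. The dowels stand 47.5 mm (rear) and 152.5 mm (front) ahead of it, 10 mm to +x.
- carrier (a joint): How far the carrier has been fed along the slot in the bench, m: 0 at the loading end, 0.27 hard against the end stop. It is guided by a runner in the slot, so it cannot turn or lift; it drags with about 2 N and stays where it is left.
- guard_mouth (a point): Middle of the guard's entry, at bench height; axes as the carrier, y the feed direction. The fixed guard is a clear yellow-edged tunnel, 225 mm long from here along +y, 69 mm high; opening 64 mm high, from 82 mm at -x to 77 mm at +x, where a 78 mm high plywood fence stands. With the carrier home its rear edge is 30 mm inside.
- stick_center (a point): Centre, half-way up, of the red push stick lying flat: 300 mm long, 18 mm thick, 32 mm wide here (its handle end 46 mm), about 120 g. Frame: x along the stick towards its notched end, z up.
- stick_tip (a point): Middle of the push stick's forked, notched end (150 mm ahead of its centre), half-way up; the two prongs that bear on the work stand 13 to 16 mm either side. Axes as the stick.
- push_stick: The push stick, origin under its centre.
- car_blank: The car-body blank, origin on its underside, 8 mm ahead of the grasp centre.
- bus_blank: A bystander: a rectangular pine bus-side blank 170 x 62 x 18 mm with four windows and two axle holes of another spacing; origin under its centre, x along it. Not to be used.
- toy_car: A bystander: a finished wooden car 190 mm long, 80 mm high, on the bench beyond the work; origin under its centre.
Not all that is in view belongs to the job. What is shaped like the car_blank but yellow is not meant.

How it is judged (in metres and radians):
On the way, in this order (a step that is already met when the one before it is completed fails the run):
1. the blank lies fully down on both dowels, nose towards the guard, with the carrier still at its loading end (horizontal distance between car_hole_front and pin_front below 0.003 m and horizontal distance between car_hole_rear and pin_rear below 0.003 m and z of car_center in the frame of pin_front below 0.0115 m and angle between car_center's own z axis and vertical below 0.05 rad and value of joint carrier below 0.08 m), for 0.2 s.
2. the push stick, bearing on the carrier, has fed it part of the way (contact force between push_stick and carrier above 0.3 N and value of joint carrier above 0.1 m), for 0.02 s.
3. the carrier is against the end stop (value of joint carrier above 0.265 m), for 0.2 s.
At the end, for the whole second after the job is handed in: The carrier is within 5 mm of the end stop; the blank lies on both dowels (each hole within 3 mm of its own dowel, nose towards the stop), flat and down on the carrier's face within 2.5 mm; the push stick lies flat on the bench with its notched end outside the guard; all at rest and released (value of joint carrier above 0.265 m and horizontal distance between car_hole_front and pin_front below 0.003 m and horizontal distance between car_hole_rear and pin_rear below 0.003 m and z of car_center in the frame of pin_front below 0.0115 m and angle between car_center's own z axis and vertical below 0.05 rad and y of stick_tip in the frame of guard_mouth below 0 m and height (world z) of stick_center between 0.005 and 0.013 m and height (world z) of stick_tip below 0.014 m and linear speed of each of push_stick, car_blank below 0.02 m/s); the robot touches nothing.
It fails at once if the gripper or arm touches the carrier or the blank once the carrier has been fed more than 80 mm (value of joint carrier above 0.08 m and (contact force between any of the fingers, the arm and carrier above 0.5 N or contact force between any of the fingers, the arm and car_blank above 0.5 N)).
It fails at once if the bus blank is moved more than 40 mm (distance of bus_blank from where it was at the start of the episode above 0.04 m).
It fails at once if the finished toy car is moved more than 40 mm (distance of toy_car from where it was at the start of the episode above 0.04 m).
It also fails if it takes over 67 s, if anything falls off the work surface, if the arm or the gripper's body presses on something with over 40 N, if the wrist force passes 120 N, or if a joint passes its speed limit or range.

## Working session

There is one attempt and no reset: what is moved stays moved. The work goes in short steps, Python scripts to look and compute and a tool call to move; the robot and the scene stay as the last step left them, time stands still between calls to the robot, and variables do not carry over. Pictures are saved under pics/ and viewed, about 8 in all and at most 12, crops included, and the job is handed in when it is done.

Besides the shell and the picture viewer there is one more tool, called after "Emit:" as name([rows], argument=value, ...), one row to a line, values as JSON. jog_arm: Moves the arm, as the interface text tells. Its arguments: {"type":"object","properties":{"plan":{"type":"array","items":{"type":"array","items":{"type":"number"}}},"grip_force":{"type":"number"}},"required":["plan"]}

```bash
mkdir -p pics; ls; cat > h.py <<'E'
import numpy as np, cv2
from cell import ctrl, optics
def cap(n):
    c=optics.capture(n); c['R']=cv2.Rodrigues(np.array(c['rvec'],float))[0]; c['t']=np.array(c['tvec'],float).ravel(); return c
def save(c,name,crop=None):
    p=c['pixels'][:,:,::-1]
    if crop: p=p[crop[1]:crop[3],crop[0]:crop[2]]
    cv2.imwrite('pics/'+name,p)
def rays(c,uv,fish=False):
    uv=np.atleast_2d(np.array(uv,float)); d=np.c_[(uv[:,0]-c['cx'])/c['fx'],(uv[:,1]-c['cy'])/c['fy'],np.ones(len(uv))]
    if fish:
        th=np.hypot(d[:,0],d[:,1]); s=np.where(th>1e-9,np.sin(th)/np.maximum(th,1e-9),1)
        d=np.c_[d[:,0]*s,d[:,1]*s,np.cos(th)]
    return -c['R'].T@c['t'], d@c['R']
def plane(c,uv,z,fish=False):
    o,d=rays(c,uv,fish); return o+d*((z-o[2])/d[:,2])[:,None]
def cloud(c):
    v,u=np.mgrid[:480,:640]; z=c['depth']; P=np.stack([(u-c['cx'])/c['fx']*z,(v-c['cy'])/c['fy']*z,z],-1)
    return (P-c['t'])@c['R']
E
python3 - <<'E'
from h import *
for n in ('scene','side','wrist'):
    c=cap(n); save(c,n+'0.png'); np.savez(n+'0.npz',**c)
    print(n,c['fx'],c['cx'],c['cy'],-c['R'].T@c['t'],c['R'][2])
print(ctrl.observe())
import cv2
a=[cv2.imread(f'pics/{n}0.png') for n in('scene','side')]
E
```

```text
pics
scene 538.4689690271797 325.6045583071021 249.40457030774664 [1496.70119974  -49.76497099  687.81514402] [-0.85170689  0.02100719 -0.52359725]
side 505.7722084199189 316.1358291482061 238.2752335397563 [  72.25497827 -632.19914131  729.56491967] [ 0.38984952  0.62241627 -0.67868648]
wrist 371.64829954431775 323.4626455926502 246.51775180438514 [115.35439799 619.17616996 383.52643722] [ 0.26960217 -0.08653369 -0.95907591]
{'clock': 0.15, 'joint_pos': array([-1.28559858,  0.33270776, -0.0646934 ,  1.46075272,  0.02161063,
        1.34988478, -0.08852066]), 'dq': array([ 0.00047468, -0.001433  , -0.00162341, -0.00187367,  0.00034177,
       -0.00021781,  0.0011536 ]), 'joint_efforts': array([ 1.64899735e-03, -6.23635340e+01,  2.55360024e-02, -3.90140140e+01,
       -6.11300161e-02,  3.72169039e-02,  8.55927442e-05]), 'tcp_pos': array([189.26121611, 595.31472303, 189.34646551]), 'tcp_rot': array([ 0.57044892, -0.41767903,  0.57102708,  0.41720538]), 'wrist_force': array([ 0.75579693, -0.60863139, -0.24151953]), 'moment': array([-0.01465762, -0.00059848, -0.00764722]), 'finger_gap': 1.0002316208301245}
```

View pics/scene0.png

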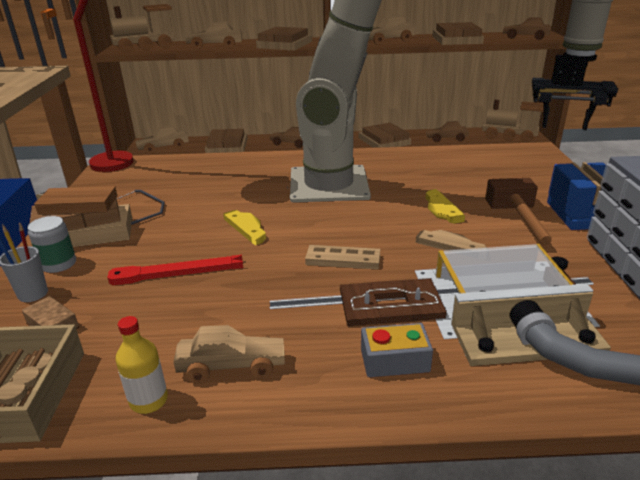

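View pics/side0.png

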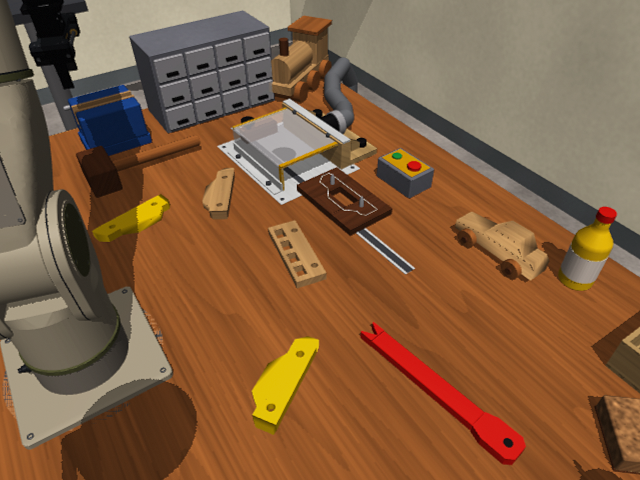

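The scene view shows the car blank at about (450,240), the carrier at (395,300), the guard at (515,285), the stick from (112,275) to (242,262) and the bus blank at (343,257). The side view shows the blank at (218,190), the carrier at (345,200) and the stick from (370,332) to (510,450). Next I measure them by depth and colour.

```bash
python3 - <<'E'
from h import *
c=dict(np.load('side0.npz')); W=cloud(c)
z=W[...,2]; hsv=cv2.cvtColor(c['pixels'],cv2.COLOR_RGB2HSV)
def comps(m,name,amin=150):
    n,l,s,ce=cv2.connectedComponentsWithStats(m.astype(np.uint8))
    for i in range(1,n):
        if s[i,4]<amin: continue
        P=W[l==i]; r=cv2.minAreaRect(P[:,:2].astype(np.float32))
        print(name,s[i].tolist(),'ctr',np.round(r[0],1),'size',np.round(r[1],1),'ang',round(r[2],1),'z',np.round(np.median(P[:,2]),1))
top=(z>13)&(z<24)&(c['depth']>0)
comps(top,'top')
red=((hsv[...,0]<6)|(hsv[...,0]>174))&(hsv[...,1]>200)&(hsv[...,2]>90)
comps(red&top,'red')
print('bench z',np.median(z[(z>-8)&(z<8)]))
# ortho picture (1px/mm at z=18): x 350..900 , y -250..450
xs=np.arange(380,820);ys=np.arange(-150,400)
X,Y=np.meshgrid(xs,ys,indexing='ij'); P=np.stack([X,Y,np.full_like(X,18)],-1).reshape(-1,3).astype(float)
q=P@c['R'].T+c['t']; u=q[:,0]/q[:,2]*c['fx']+c['cx']; v=q[:,1]/q[:,2]*c['fy']+c['cy']
o=cv2.remap(c['pixels'],u.reshape(X.shape).astype(np.float32),v.reshape(X.shape).astype(np.float32),cv2.INTER_CUBIC)
cv2.imwrite('pics/ortho.png',o[:,:,::-1])
E
```

```text
top [512, 0, 128, 45, 417] ctr [1961.6  520.2] size [ 27.7 567. ] ang 0.0 z 18.6
top [148, 90, 161, 40, 440] ctr [569.3 610.8] size [148.7 473.4] ang 66.9 z 18.8
top [106, 135, 46, 19, 178] ctr [270.  600.3] size [119.7  12. ] ang 0.9 z 18.6
top [234, 143, 51, 45, 200] ctr [505.  328.7] size [ 12.1 227.7] ang 4.8 z 19.8
top [323, 142, 54, 24, 347] ctr [733.4 246.7] size [ 74.5 125.4] ang 87.4 z 18.2
top [297, 167, 96, 65, 2771] ctr [607.9 104.6] size [124.  204.9] ang 3.2 z 19.2
top [203, 168, 32, 48, 988] ctr [381. 287.] size [177.6  60.9] ang 58.3 z 18.1
top [377, 169, 56, 26, 220] ctr [749.4  70.6] size [ 67.2 133.7] ang 36.7 z 18.6
top [92, 194, 77, 44, 1244] ctr [187.  298.2] size [174.7  67. ] ang 11.2 z 18.1
top [268, 220, 59, 64, 1589] ctr [428.5  15.5] size [175.1  63.6] ang 80.0 z 18.0
top [458, 234, 48, 28, 156] ctr [ 744.4 -186.9] size [ 18.3 108.9] ang 15.6 z 20.4
top [560, 268, 36, 20, 157] ctr [ 827.4 -344.8] size [29.7 62.9] ang 19.3 z 18.0
top [361, 322, 165, 140, 4041] ctr [ 454.3 -367.1] size [ 48.9 299.9] ang 9.4 z 18.0
top [41, 337, 93, 64, 476] ctr [  8.8 -48.9] size [153.5  70.5] ang 4.5 z 17.4
top [252, 336, 67, 95, 2942] ctr [ 259.1 -220.5] size [174.7  61.5] ang 33.4 z 18.0
top [609, 358, 31, 28, 182] ctr [ 720.4 -516.1] size [ 6.5 54.1] ang 0.7 z 18.7
top [598, 400, 42, 70, 340] ctr [ 607.9 -567.3] size [101.4  27.5] ang 65.8 z 18.5
red [361, 322, 165, 140, 3935] ctr [ 454.3 -367.1] size [ 48.9 299.9] ang 9.4 z 18.0
bench z 0.2404211912395604
```

View pics/ortho.png

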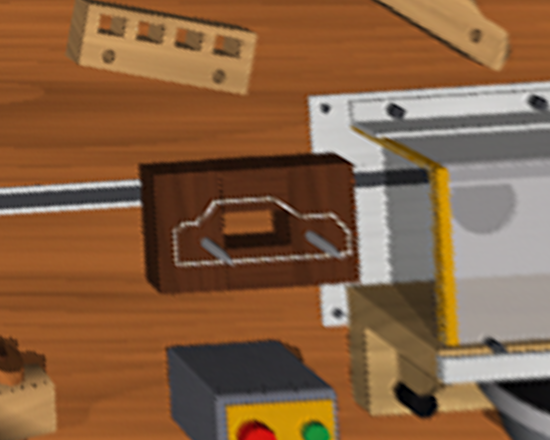

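```bash
cat >> h.py <<'E'
def ortho(c,x0,x1,y0,y1,s,z=18,fish=False):
    X,Y=np.meshgrid(np.arange(x0,x1,1/s),np.arange(y0,y1,1/s),indexing='ij')
    q=np.stack([X,Y,np.full_like(X,z)],-1).reshape(-1,3)@c['R'].T+c['t']
    if fish:
        r=np.hypot(q[:,0],q[:,1]); k=np.arctan2(r,q[:,2])/np.maximum(r,1e-9)
    else: k=1/q[:,2]
    u=q[:,0]*k*c['fx']+c['cx']; v=q[:,1]*k*c['fy']+c['cy']
    return cv2.remap(c['pixels'],u.reshape(X.shape).astype(np.float32),v.reshape(X.shape).astype(np.float32),cv2.INTER_CUBIC)
E
python3 - <<'E'
from h import *
from scipy.spatial.transform import Rotation as Ro
c=dict(np.load('side0.npz'))
a=ortho(c,290,480,190,390,2); b=ortho(c,540,680,-10,220,2)
h=max(a.shape[0],b.shape[0]); f=lambda i:np.pad(i,((0,h-i.shape[0]),(0,0),(0,0)))
cv2.imwrite('pics/z.png',np.hstack([f(a),f(b)])[:,:,::-1]); print(a.shape,b.shape)
w,x,y,z=ctrl.observe()['tcp_rot']; print(Ro.from_quat([x,y,z,w]).as_matrix())
W=cloud(c); z=W[...,2]
# upper carrier face only, blank face
for n,(u0,u1,v0,v1),za,zb in (('car',(200,240,165,220),16,20),('carrier',(295,395,165,235),17.5,21)):
    m=np.zeros(z.shape,bool); m[v0:v1,u0:u1]=1; P=W[m&(z>za)&(z<zb)]; P=P[:,:2].astype(np.float32)
    r=cv2.minAreaRect(P); print(n,r, np.round(cv2.boxPoints(r),0).tolist())
    H=cv2.convexHull(P)[:,0]; print(np.round(cv2.approxPolyDP(H,4,True)[:,0],0).tolist())
E
```

```text
(380, 400, 3) (280, 460, 3)
[[-2.64510264e-04 -9.53000795e-01  3.02967679e-01]
 [-1.02335984e-03  3.02967789e-01  9.53000247e-01]
 [-9.99999441e-01 -5.79666100e-05 -1.05540083e-03]]
car ((381.4272155761719, 287.7134094238281), (176.16160583496094, 60.67942428588867), 58.17818069458008) [[309.0, 229.0], [361.0, 197.0], [454.0, 347.0], [402.0, 379.0]]
[[422.0, 358.0], [413.0, 354.0], [362.0, 311.0], [334.0, 265.0], [334.0, 215.0], [358.0, 200.0], [366.0, 207.0], [433.0, 314.0], [449.0, 347.0]]
carrier ((610.980224609375, 95.22723388671875), (244.95867919921875, 227.5521697998047), 56.81591033935547) [[449.0, 55.0], [639.0, -70.0], [773.0, 135.0], [583.0, 260.0]]
[[735.0, 139.0], [663.0, 208.0], [547.0, 202.0], [451.0, 56.0], [554.0, 1.0], [668.0, 7.0], [739.0, 84.0]]
```

View pics/z.png

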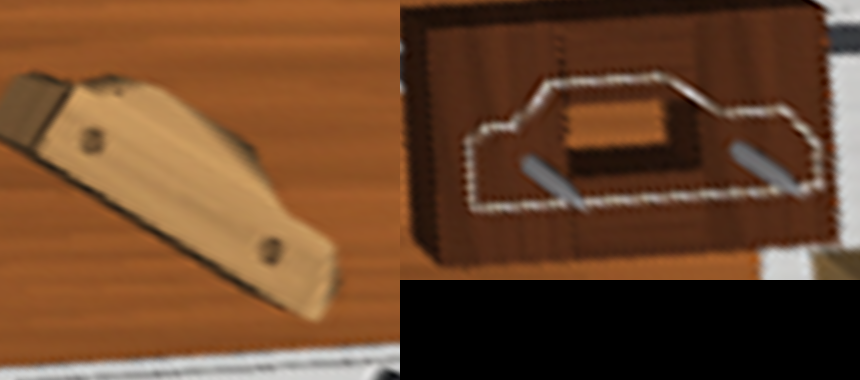

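The holes measure 105 mm apart, so the blank reads well. Its nose heads 58.4°, its centre is near (375,279) and its roof points up-left. The pins are also 105 mm apart at (620,52) and (614,157), with a feed heading of 93.2°. Moving over the blank now.

Emit:
jog_arm([
  [3.7,-6.3,0,-0.18,-1],
  [7.4,-12.6,-2,-0.36,-1],
  [11.2,-19,-4,-0.54,-1],
  [14.9,-25.3,-5.5,-0.72,-1],
  [18.6,-31.7,-7,-0.9,-1],
])

```text
clock: 0.78
tcp_pos: [345.0, 330.0, 132.5]
tcp_rot: [0.696, -0.125, 0.696, 0.126]
wrist_force: [1.5, 0.4, 0.2]
finger_gap: 0.997
```

Emit:
jog_arm([
  [0,0,0,-0.18,-1],
  [0,0,0,-0.36,-1],
  [0,0,0,-0.54,-1],
  [0,0,0,-0.72,-1],
  [0,0,0,-0.914,-1],
])

```text
clock: 1.4
tcp_pos: [344.2, 331.8, 132.9]
tcp_rot: [0.68, 0.192, 0.68, -0.192]
wrist_force: [0.7, 0.0, -0.4]
finger_gap: 1.001
```

Emit:
jog_arm([
  [0,0,0,0,-1],
  [0,0,0,0,-1],
])

```text
clock: 1.65
tcp_pos: [344.2, 331.9, 132.9]
tcp_rot: [0.681, 0.189, 0.681, -0.189]
wrist_force: [-0.3, 0.4, -0.5]
finger_gap: 0.998
```

```bash
python3 - <<'E'
from h import *
from scipy.spatial.transform import Rotation as Ro
s=ctrl.observe(); w,x,y,z=s['tcp_rot']; R=Ro.from_quat([x,y,z,w]).as_matrix(); print(s['clock'],s['tcp_pos'],np.degrees(np.arctan2(R[1,2],R[0,2])),s['joint_pos'])
c=cap('wrist'); np.savez('w1.npz',**c); print(-c['R'].T@c['t'],c['R'][2])
cv2.imwrite('pics/w1.png',np.hstack([ortho(c,290,480,190,390,2,18,True)])[:,:,::-1])
# obstacle extents from both cameras
for n in('scene','side'):
    C=dict(np.load(n+'0.npz')); W=cloud(C); m=C['depth']>0
    for nm,(a,b,p,q) in (('box',(660,860,0,220)),('toy',(640,860,-320,-60))):
        P=W[m&(W[...,0]>a)&(W[...,0]<b)&(W[...,1]>p)&(W[...,1]<q)]
        for h in (30,45,60,70):
            Q=P[P[:,2]>h]; 
            if len(Q): print(n,nm,h,len(Q),Q.min(0).round(),Q.max(0).round())
E
```

```text
1.65 [344.22214582 331.86533217 132.91807851] -30.94751393640828 [-1.05563714  0.0453914   0.19879396  1.92261117 -0.00961003  1.17469906
 -1.39346899]
[384.35570197 398.71747392 327.20881218] [-0.14534391 -0.24257668 -0.95918283]
scene box 30 2724 [679.  29.  30.] [816. 220.  80.]
scene box 45 2231 [679.  29.  45.] [816. 220.  80.]
scene box 60 364 [679.  46.  60.] [792. 220.  80.]
scene box 70 55 [681. 213.  70.] [709. 220.  80.]
scene toy 30 3973 [ 731. -320.   30.] [ 860. -111.  126.]
scene toy 45 2600 [ 744. -320.   45.] [ 860. -138.  126.]
scene toy 60 1444 [ 746. -320.   60.] [ 860. -187.  126.]
scene toy 70 1078 [ 746. -320.   70.] [ 860. -197.  126.]
side box 30 1555 [676.  28.  30.] [813. 220.  81.]
side box 45 1202 [676.  28.  45.] [813. 220.  81.]
side box 60 225 [677.  43.  60.] [789. 220.  81.]
side box 70 45 [677. 210.  71.] [705. 220.  81.]
side toy 30 2889 [ 729. -320.   30.] [ 842. -110.  124.]
side toy 45 1882 [ 743. -320.   45.] [ 842. -136.  124.]
side toy 60 996 [ 746. -320.   60.] [ 842. -188.  124.]
side toy 70 712 [ 747. -320.   70.] [ 842. -199.  124.]
```

View pics/w1.png

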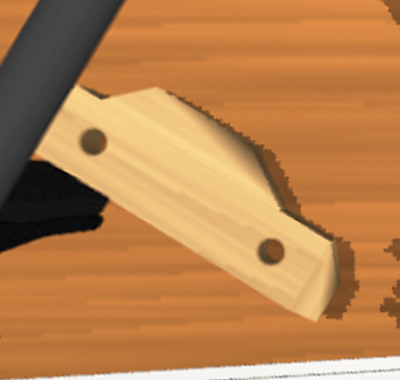

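The wrist view shows the rear hole at (92,141) and the front hole at (271,251). Those match the side camera to 0.5 mm, so the grasp centre is (375,279).

Emit:
jog_arm([
  [1.5,-2.6,0,-0.011,-1],
  [3.1,-5.3,-2,-0.011,-1],
  [3.1,-5.3,-6,-0.011,-1],
  [3.1,-5.3,-9.5,-0.011,-1],
  [3.1,-5.3,-12.5,-0.011,-1],
])

```text
clock: 2.33
tcp_pos: [375.1, 278.7, 6.8]
tcp_rot: [0.68, 0.193, 0.68, -0.193]
wrist_force: [0.3, 1.2, -0.7]
finger_gap: 1.002
```

Emit:
jog_arm([
  [0,0,0,0,-1],
  [0,0,0,0,-1],
])

```text
clock: 2.58
tcp_pos: [375.9, 279.4, 9.1]
tcp_rot: [0.68, 0.194, 0.68, -0.193]
wrist_force: [-0.1, 1.4, -1.0]
finger_gap: 1.0
```

Emit:
jog_arm([
  [0,0,-0.4,0,-1],
  [0,0,-0.4,0,1],
  [0,0,-0.4,0,1],
  [0,0,-0.4,0,1],
  [0,0,-0.4,0,1],
], grip_force=25)

```text
clock: 3.2
tcp_pos: [375.3, 279.0, 4.1]
tcp_rot: [0.68, 0.194, 0.68, -0.194]
wrist_force: [-0.4, -0.3, 0.0]
finger_gap: 0.63
```

Emit:
jog_arm([
  [0,0,0,0,1],
  [0,0,0,0,1],
  [0,0,1,0,1],
  [0,0,4,0,1],
  [0,0,7,0,1],
])

```text
clock: 3.82
tcp_pos: [375.3, 278.8, 75.4]
tcp_rot: [0.68, 0.194, 0.68, -0.194]
wrist_force: [1.3, -0.0, -0.5]
finger_gap: 0.062
```

The grip closed on nothing, so I look before anything else.

Emit:
jog_arm([
  [0,0,2,0,-1],
  [0,0,2,0,-1],
  [0,0,2,0,-1],
  [0,0,2,0,-1],
])

```text
clock: 4.32
tcp_pos: [374.8, 278.5, 93.2]
tcp_rot: [0.68, 0.193, 0.68, -0.194]
wrist_force: [-0.3, 0.1, -0.1]
finger_gap: 0.435
```

```bash
python3 - <<'E'
from h import *
c=cap('side'); d=cap('wrist')
a=ortho(c,290,480,190,390,2); b=ortho(d,290,480,190,390,2,18,True)
cv2.imwrite('pics/m1.png',np.hstack([a,b])[:,:,::-1]); print(ctrl.observe()['tcp_pos'],ctrl.observe()['finger_gap'])
E
```

```text
[374.99641811 278.58416486  93.34790521] 0.5251343681854361
```

View pics/m1.png

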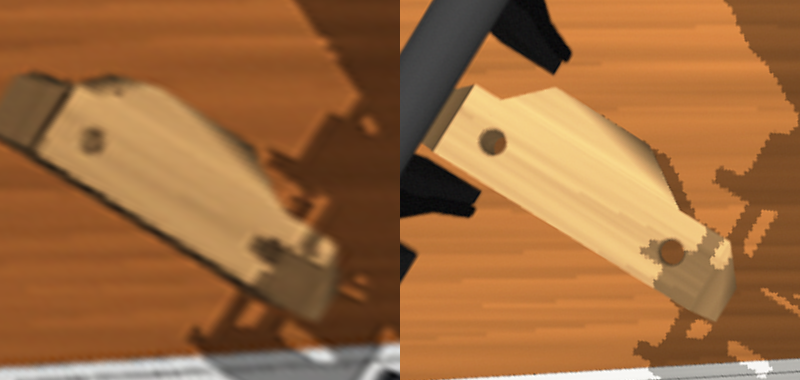

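The blank is unmoved. The fingertips evidently swing up when open and passed over the plate. I'll go lower until the grasp point is at plate height, watching the force.

Emit:
jog_arm([
  [0,0,-3,0,-1],
  [0,0,-6,0,-1],
  [0,0,-8.3,0,-1],
  [0,0,-9,0,-1],
  [0,0,-9.4,0,-1],
])

```text
clock: 5.05
tcp_pos: [375.5, 279.0, 0.0]
tcp_rot: [0.68, 0.194, 0.68, -0.194]
wrist_force: [0.2, 0.1, 0.7]
finger_gap: 0.99
```

Emit:
jog_arm([
  [0,0,-0.3,0,-1],
  [0,0,-0.5,0,-1],
  [0,0,-0.7,0,-1],
  [0,0,-0.7,0,-1],
])

```text
clock: 5.55
tcp_pos: [375.3, 278.9, -7.0]
tcp_rot: [0.68, 0.194, 0.68, -0.194]
wrist_force: [0.9, -0.0, -0.1]
finger_gap: 0.996
```

Emit:
jog_arm([
  [0,0,-0.1,0,1],
  [0,0,-0.1,0,1],
  [0,0,-0.1,0,1],
  [0,0,-0.1,0,1],
  [0,0,-0.1,0,1],
], grip_force=25)

```text
clock: 6.18
tcp_pos: [375.3, 279.0, -7.9]
tcp_rot: [0.68, 0.194, 0.68, -0.194]
wrist_force: [0.4, -0.1, -0.4]
finger_gap: 0.52
```

Emit:
jog_arm([
  [0,0,0,0,1],
  [0,0,0,0,1],
  [0,0,0,0,1],
])

```text
clock: 6.55
tcp_pos: [375.3, 278.9, -8.0]
tcp_rot: [0.68, 0.194, 0.68, -0.194]
wrist_force: [0.2, 0.3, -0.4]
finger_gap: 0.173
```

```bash
python3 - <<'E'
from h import *
c=cap('side'); d=cap('wrist'); e=cap('scene')
a=cv2.resize(c['pixels'][100:260,120:320],None,fx=2,fy=2,interpolation=cv2.INTER_CUBIC)
s=cv2.resize(e['pixels'][150:310,380:580],None,fx=2,fy=2,interpolation=cv2.INTER_CUBIC)
b=cv2.resize(d['pixels'][:,:],(400,300))
cv2.imwrite('pics/m2.png',np.vstack([np.hstack([a,s])[:300],np.hstack([b,b*0])])[:600,:,::-1]); print(ctrl.observe())
E
```

```text
{'clock': 6.7, 'joint_pos': array([-0.97443581,  0.21158828,  0.25792046,  2.08308111, -0.07099719,
        0.85492366, -1.23084179]), 'dq': array([ 9.52824720e-05,  6.83552070e-04,  1.83555014e-03, -1.42427675e-04,
        1.36616618e-04, -2.70875821e-03,  3.78718532e-04]), 'joint_efforts': array([ 7.46656497e-04, -4.31913936e+01,  2.41505541e+00, -3.01804018e+01,
       -3.26465734e-02, -5.83415630e-02, -2.80960085e-04]), 'tcp_pos': array([375.28179698, 278.97150484,  -7.99397153]), 'tcp_rot': array([ 0.68003405,  0.19387428,  0.67998844, -0.19386123]), 'wrist_force': array([ 0.90758634, -1.15153215, -0.16297545]), 'moment': array([-0.09037519,  0.11082184,  0.03971986]), 'finger_gap': 0.0499929220988904}
```

View pics/m2.png

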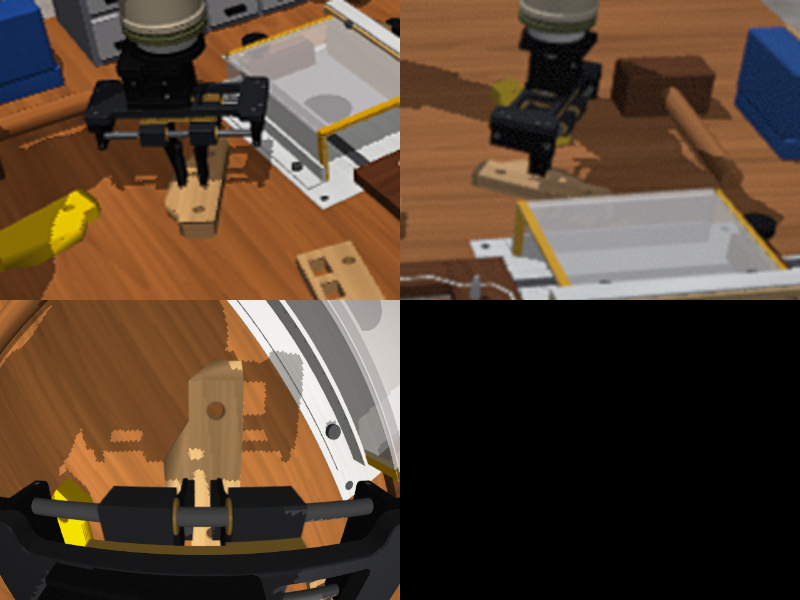

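The tips hover above the plate although TCP reads z = -8, so I measure the true tip height by depth.

```bash
python3 - <<'E'
from h import *
from scipy.spatial.transform import Rotation as Ro
for n in('side','scene'):
    c=cap(n); W=cloud(c); v=cv2.cvtColor(c['pixels'],cv2.COLOR_RGB2HSV)[...,2]
    m=(c['depth']>0)&(v<60)&(np.hypot(W[...,0]-375,W[...,1]-279)<60)&(W[...,2]>20)
    P=W[m]; o=P[np.argsort(P[:,2])][:60]; print(n,len(P),'low z',o[[0,5,20,50]].round(1).tolist())
    for z0 in range(20,70,10):
        Q=P[(P[:,2]>=z0)&(P[:,2]<z0+10)]
        if len(Q): print(z0,len(Q),Q.mean(0).round(),Q.min(0).round(),Q.max(0).round())
d=cap('wrist'); z=d['depth']; v,u=np.mgrid[:480:8,:640:8]; uv=np.c_[u.ravel(),v.ravel()]
o,r=rays(d,uv,True); dz=z[uv[:,1],uv[:,0]]; k=r@d['R'][2]; ok=(dz>0)&(k>.3)
P=o+r*(dz/k)[:,None]; P=P[ok]; print('wrist cam',o); b=P[(abs(P[:,2])<60)]
h,e=np.histogram(b[:,2],np.arange(-60,62,4)); print([(int(e[i]),int(h[i])) for i in range(len(h)) if h[i]>15])
print(ctrl.observe()['tcp_pos'])
E
```

```text
side 3350 low z [[374.8, 270.2, 24.6], [367.8, 276.0, 26.8], [360.2, 273.6, 31.6], [369.1, 274.5, 38.6]]
20 15 [371. 272.  28.] [362. 264.  25.] [378. 284.  30.]
30 42 [373. 272.  36.] [360. 262.  30.] [389. 283.  40.]
40 36 [371. 272.  46.] [361. 264.  41.] [382. 287.  50.]
50 46 [371. 272.  55.] [359. 262.  50.] [391. 289.  60.]
60 50 [372. 271.  65.] [357. 261.  60.] [389. 284.  70.]
scene 2183 low z [[385.4, 281.0, 26.6], [374.2, 268.8, 29.0], [381.8, 271.5, 33.3], [378.9, 288.3, 42.0]]
20 8 [381. 277.  28.] [373. 268.  27.] [388. 291.  30.]
30 34 [383. 277.  34.] [375. 267.  30.] [391. 290.  40.]
40 33 [384. 275.  45.] [378. 265.  40.] [392. 288.  50.]
50 6 [386. 274.  51.] [381. 265.  50.] [390. 282.  53.]
wrist cam [416.4304506  345.12067448 186.29971606]
[(-4, 1498), (0, 701), (4, 59), (8, 25), (12, 25), (16, 343), (20, 47), (24, 30), (28, 26), (32, 31), (36, 38), (40, 38), (44, 31), (48, 30), (52, 21), (56, 30)]
[375.31196775 278.90577957  -8.00544408]
```

The real fingertips sit about 32 mm above the reported TCP, at z ≈ 24.5 with TCP at -8. xy is right. From here I use tip z = TCP z + 32 and feel for contact.

Emit:
jog_arm([
  [0,0,2,0,-1],
  [0,0,2,0,-1],
  [0,0,2,0,-1],
  [0,0,2,0,-1],
  [0,0,2,0,-1],
])

```text
clock: 7.48
tcp_pos: [375.1, 278.7, 11.6]
tcp_rot: [0.68, 0.194, 0.68, -0.194]
wrist_force: [-0.0, -0.6, 0.0]
finger_gap: 0.493
```

Emit:
jog_arm([
  [0,0,0,0,-1],
  [0,0,0,0,-1],
  [0,0,0,0,-1],
  [0,0,-2,0,-1],
])

```text
clock: 7.98
tcp_pos: [376.3, 279.9, -7.1]
tcp_rot: [0.681, 0.195, 0.68, -0.193]
wrist_force: [0.0, 0.3, -0.3]
finger_gap: 0.944
```

Emit:
jog_arm([
  [0,0,-0.6,0,-1],
  [0,0,-1,0,-1],
  [0,0,-1.4,0,-1],
  [0,0,-1.8,0,-1],
  [0,0,-1.8,0,-1],
])

```text
clock: 8.6
tcp_pos: [375.2, 278.9, -26.1]
tcp_rot: [0.68, 0.194, 0.68, -0.194]
wrist_force: [-0.2, 0.1, 1.2]
finger_gap: 1.003
```

Emit:
jog_arm([
  [0,0,-0.2,0,-1],
  [0,0,-0.2,0,1],
  [0,0,-0.2,0,1],
  [0,0,-0.2,0,1],
  [0,0,-0.2,0,1],
], grip_force=25)

```text
clock: 9.22
tcp_pos: [375.4, 279.0, -27.9]
tcp_rot: [0.68, 0.194, 0.68, -0.194]
wrist_force: [0.4, -0.1, -0.1]
finger_gap: 0.683
```

Emit:
jog_arm([
  [0,0,0,0,1],
  [0,0,0,0,1],
])

```text
clock: 9.48
tcp_pos: [375.3, 279.0, -27.9]
tcp_rot: [0.68, 0.194, 0.68, -0.194]
wrist_force: [0.2, 0.2, 1.3]
finger_gap: 0.686
```

Gripped at 59.7 mm. Lifting and carrying.

Emit:
jog_arm([
  [0,0,2,0,1],
  [0,0,6,0,1],
  [0,0,10,0,1],
  [3,-3,11,0.1,1],
  [7,-6,11,0.2,1],
])

```text
clock: 10.1
tcp_pos: [446.1, 219.2, 83.2]
tcp_rot: [0.697, 0.124, 0.696, -0.122]
wrist_force: [0.2, 0.6, -1.6]
finger_gap: 0.688
```

Emit:
jog_arm([
  [4,-3,0,0.1,1],
  [8,-6,0,0.2,1],
  [12,-9,0,0.3,1],
  [16.2,-12.3,0,0.408,1],
  [16.2,-12.3,0,0.408,1],
])

```text
clock: 10.72
tcp_pos: [609.3, 91.2, 81.4]
tcp_rot: [0.707, -0.018, 0.707, 0.016]
wrist_force: [-0.5, 0.5, -0.8]
finger_gap: 0.688
```

Emit:
jog_arm([
  [0,0,0,0,1],
  [0,0,0,0,1],
])

```text
clock: 10.98
tcp_pos: [606.5, 97.3, 81.8]
tcp_rot: [0.707, -0.019, 0.707, 0.019]
wrist_force: [0.3, 0.6, -1.4]
finger_gap: 0.685
```

```bash
python3 - <<'E'
from h import *
from scipy.spatial.transform import Rotation as Ro
s=ctrl.observe(); w,x,y,z=s['tcp_rot']; R=Ro.from_quat([x,y,z,w]).as_matrix(); print(s['clock'],s['tcp_pos'],np.degrees(np.arctan2(R[1,2],R[0,2])),s['finger_gap'],s['joint_pos'])
c=cap('side'); d=cap('wrist'); np.savez('c1.npz',**c); np.savez('w2.npz',**d)
W=cloud(c); v=cv2.cvtColor(c['pixels'],cv2.COLOR_RGB2HSV)
# height of blank's top seen by side camera
m=(c['depth']>0)&(W[...,2]>85)&(W[...,2]<150)&(v[...,1]<170)&(v[...,2]>90)&(abs(W[...,0]-607)<80)&(abs(W[...,1]-96)<130)
P=W[m]; print(len(P),np.percentile(P[:,2],[5,25,50,75,95]).round(1),P.min(0).round(),P.max(0).round())
a=ortho(c,530,700,-30,220,2.4,120); b=ortho(d,560,680,20,190,2.4,19,True)
print(a.shape,b.shape)
cv2.imwrite('pics/p1.png',np.vstack([a[:340],np.pad(b[:, :],((0,0),(0,a.shape[1]-b.shape[1]),(0,0)))])[:600,:,::-1])
E
```

```text
10.975 [606.47870961  97.28540173  81.84689695] 3.087707209727283 0.6850919273762306 [-0.55422313  0.40373452  0.40607128  1.64106472 -0.17299589  1.13285254
 -0.04974999]
900 [115.  125.7 127.6 128.5 129.8] [576.  21. 110.] [647. 137. 148.]
(408, 600, 3) (288, 408, 3)
```

View pics/p1.png

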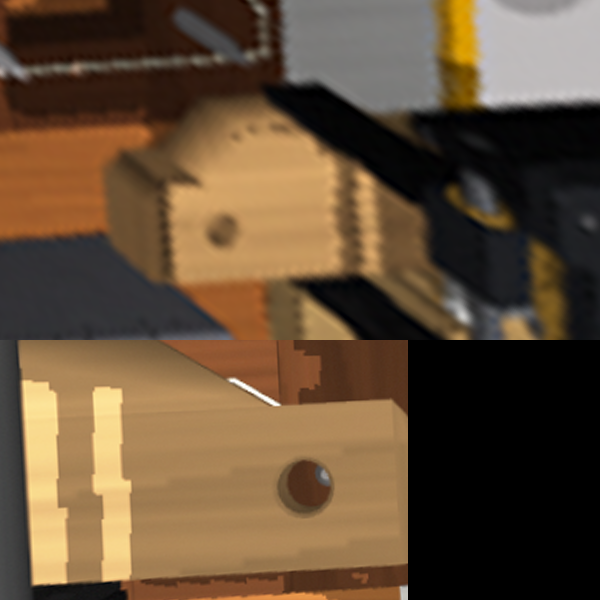

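The side view shows the rear hole at (222,230) and the wrist view shows the front hole at (305,487), with a pin visible through it. Next I refine the pin axes by intersecting bearings from two views, and the hole centres at their true height.

```bash
python3 - <<'E'
from h import *
B={}
for n in('side','scene'):
    c=dict(np.load(n+'0.npz')); hsv=cv2.cvtColor(c['pixels'],cv2.COLOR_RGB2HSV)
    for nm,p in(('rear',(620,52)),('front',(614,157))):
        q=np.array([[*p,22],[*p,43]])@c['R'].T+c['t']; uv=np.c_[q[:,0]/q[:,2]*c['fx']+c['cx'],q[:,1]/q[:,2]*c['fy']+c['cy']]
        v,u=np.mgrid[:480,:640]; box=(u>uv[:,0].min()-6)&(u<uv[:,0].max()+6)&(v>uv[:,1].min()-1)&(v<uv[:,1].max()+1)
        m=box&(hsv[...,1]<75)&(hsv[...,2]>60)
        k,l,s,ce=cv2.connectedComponentsWithStats(m.astype(np.uint8)); i=1+np.argmax(s[1:,4]); vv,uu=np.where(l==i)
        o,r=rays(c,np.c_[uu,vv]); b=np.arctan2(r[:,1],r[:,0]); 
        # horizontal: per pixel bearing mean of extremes
        bb=np.mean(np.unwrap(np.sort(b%(2*np.pi)))); print(n,nm,uv.round(0).tolist(),s[i].tolist(),'bearing',np.degrees(bb).round(2),'spread',np.degrees(b%(2*np.pi)).std().round(2))
        B[n,nm]=(o,bb)
F={}
for nm in('rear','front'):
    A=[];h=[]
    for n in('side','scene'):
        o,b=B[n,nm]; nrm=np.array([-np.sin(b),np.cos(b)]); A.append(nrm);h.append(nrm@o[:2])
    F[nm]=np.linalg.solve(A,h); print(nm,F[nm].round(2))
d=F['front']-F['rear']; print('dist',np.hypot(*d),'heading',np.degrees(np.arctan2(d[1],d[0])))
# holes
zt=127.6
c=dict(np.load('c1.npz')); w=dict(np.load('w2.npz'))
for nm,cc,g,fi in(('rear',c,(618.9,53.9),False),('front',w,(613,158.3),True)):
    s=6; im=ortho(cc,g[0]-15,g[0]+15,g[1]-15,g[1]+15,s,zt,fi); cv2.imwrite(f'pics/h_{nm}.png',im[:,:,::-1])
    V=cv2.GaussianBlur(cv2.cvtColor(im,cv2.COLOR_RGB2HSV)[...,2],(9,9),0)
    t,_=cv2.threshold(V,0,255,cv2.THRESH_OTSU); k,l,st,ce=cv2.connectedComponentsWithStats((V<t).astype(np.uint8))
    for i in range(1,k):
        if st[i,4]>800: print(nm,t,(st[i]/s).round(1).tolist(),'xy',g[0]-15+ce[i][1]/s,g[1]-15+ce[i][0]/s)
a=cv2.imread('pics/h_rear.png');b=cv2.imread('pics/h_front.png'); cv2.imwrite('pics/hh.png',cv2.resize(np.hstack([a,b]),None,fx=2,fy=2))
E
```

```text
side rear [[361.0, 205.0], [362.0, 198.0]] [359, 197, 7, 10, 46] bearing 51.32 spread 0.21
side front [[332.0, 183.0], [332.0, 175.0]] [330, 175, 9, 9, 46] bearing 55.49 spread 0.27
scene rear [[366.0, 301.0], [366.0, 293.0]] [361, 292, 9, 10, 62] bearing 173.42 spread 0.27
scene front [[417.0, 297.0], [418.0, 289.0]] [411, 288, 13, 11, 66] bearing 166.79 spread 0.28
rear [619.48  51.41]
front [614.99 157.16]
dist 105.84430299800182 heading 92.43214087768588
rear 165.0 [8.0, 8.5, 13.7, 14.2, 883.7] xy 619.4580598516283 53.91710046523325
front 129.0 [8.7, 8.7, 13.5, 13.5, 825.7] xy 613.4129995962858 158.60816848338044
```

View pics/hh.png

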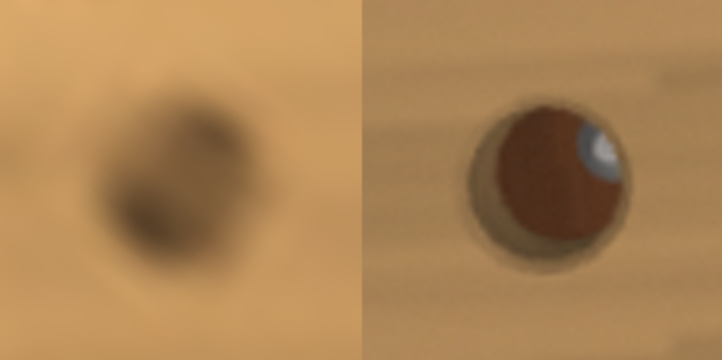

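The right image shows the front hole with the pin's bright tip at about (600,150). I cast that ray to the pin tip's height, z = 45.

```bash
python3 - <<'E'
from h import *
w=dict(np.load('w2.npz')); o=-w['R'].T@w['t']; p=np.array([610.5,163.2,127.6]); print(o, o+(p-o)*((45-o[2])/(p[2]-o[2])))
E
```

```text
[602.60413674 174.90317569 276.36067591] [614.88421176 156.70176177  45.        ]
```

Both pin estimates agree: front (614.9,157) and rear (619.6,51.8). The correction is about +1.0 mm in x, -1.8 mm in y and -0.005 rad. Lowering.

Emit:
jog_arm([
  [0.1,-0.18,-2,-0.005,1],
  [0.1,-0.18,-4.5,-0.005,1],
  [0.1,-0.18,-6,-0.005,1],
  [0.1,-0.18,-6.3,-0.005,1],
  [0.1,-0.18,-6.3,-0.005,1],
])

```text
clock: 11.7
tcp_pos: [608.5, 94.1, 19.2]
tcp_rot: [0.707, -0.017, 0.707, 0.017]
wrist_force: [0.3, 0.3, -1.3]
finger_gap: 0.686
```

Emit:
jog_arm([
  [0,0,-0.4,0,1],
  [0,0,-0.8,0,1],
  [0,0,-1.2,0,1],
  [0,0,-1.2,0,1],
])

```text
clock: 12.2
tcp_pos: [608.1, 94.7, 6.6]
tcp_rot: [0.707, -0.017, 0.707, 0.017]
wrist_force: [0.1, 2.2, -2.4]
finger_gap: 0.689
```

Emit:
jog_arm([
  [-0.05,0.08,0,0,1],
  [-0.05,0.08,0,0,1],
  [-0.05,0.08,-0.4,0,1],
  [-0.05,0.08,-0.8,0,1],
  [-0.05,0.08,-0.8,0,1],
])

```text
clock: 12.82
tcp_pos: [607.7, 95.0, -1.4]
tcp_rot: [0.707, -0.017, 0.707, 0.017]
wrist_force: [0.4, 1.4, -1.9]
finger_gap: 0.687
```

Emit:
jog_arm([
  [0,0.03,-0.3,0,1],
  [0,0.03,-0.6,0,1],
  [0,0.03,-0.75,0,1],
  [0,0.03,-0.75,0,1],
  [0,0.03,-0.75,0,1],
])

```text
clock: 13.45
tcp_pos: [607.8, 95.1, -8.5]
tcp_rot: [0.707, -0.017, 0.707, 0.017]
wrist_force: [1.0, -0.3, -1.4]
finger_gap: 0.681
```

Emit:
jog_arm([
  [0,0,0,0,-1],
  [0,0,0,0,-1],
  [0,0,0,0,-1],
  [0,0,0,0,-1],
  [0,0,0,0,-1],
])

```text
clock: 14.08
tcp_pos: [607.8, 95.3, -8.5]
tcp_rot: [0.707, -0.017, 0.707, 0.017]
wrist_force: [-0.4, 0.4, 0.3]
finger_gap: 0.99
```

Emit:
jog_arm([
  [0,0,2,0,-1],
  [0,0,6,0,-1],
  [0,0,10,0,-1],
  [-3,-5,11,0,-1],
  [-6,-10,11,0,-1],
])

```text
clock: 14.7
tcp_pos: [548.2, -5.9, 104.1]
tcp_rot: [0.708, -0.017, 0.706, 0.017]
wrist_force: [1.1, -1.4, -0.0]
finger_gap: 0.999
```

```bash
python3 - <<'E'
from h import *
c=cap('side'); W=cloud(c); s=ctrl.observe(); print(s['clock'],s['tcp_pos'],s['finger_gap'])
hsv=cv2.cvtColor(c['pixels'],cv2.COLOR_RGB2HSV)
m=(c['depth']>0)&(abs(W[...,0]-610)<50)&(W[...,1]>15)&(W[...,1]<200)&(W[...,2]>30)&(W[...,2]<42)&(hsv[...,2]>100)
P=W[m]; A=np.c_[P[:,:2]-P[:,:2].mean(0),np.ones(len(P))]; k=np.linalg.lstsq(A,P[:,2],rcond=None)[0]
print(len(P),np.percentile(P[:,2],[5,50,95]).round(1),'slope',k, P.min(0).round(),P.max(0).round())
i=np.hstack([ortho(c,560,660,0,210,3,37)]); cv2.imwrite('pics/seat.png',i[:,:,::-1])
# stick details
d=dict(np.load('side0.npz')); Wd=cloud(d); h=cv2.cvtColor(d['pixels'],cv2.COLOR_RGB2HSV)
r=((h[...,0]<6)|(h[...,0]>174))&(h[...,1]>200)&(abs(Wd[...,2]-18)<2.5)&(np.hypot(Wd[...,0]-454,Wd[...,1]+367)<200)
P=Wd[r][:,:2]; e=np.array([-.163,.987]); n=np.array([.987,.163]); t=(P-[454.3,-367.1])@e; q=(P-[454.3,-367.1])@n
for a in range(-150,150,20):
    z=(t>a)&(t<a+20); print(a,q[z].min().round(1),q[z].max().round(1),end=' | ')
print(t.min(),t.max())
E
```

```text
14.75 [544.08945988 -14.55990325 103.41600652] 0.9972465844387395
705 [33.7 37.1 39.5] slope [9.33841943e-03 6.48747876e-03 3.69117183e+01] [577.  19.  30.] [643. 150.  41.]
-150 -23.3 23.7 | -130 -24.0 24.3 | -110 -24.6 24.3 | -90 -19.8 18.6 | -70 -16.0 16.0 | -50 -16.1 16.5 | -30 -15.6 16.2 | -10 -16.1 16.5 | 10 -15.5 16.2 | 30 -15.4 17.0 | 50 -16.4 18.0 | 70 -15.2 17.4 | 90 -15.0 16.7 | 110 -14.9 17.9 | 130 -14.8 19.1 | -150.0506039815559 149.9782286887803
```

View pics/seat.png

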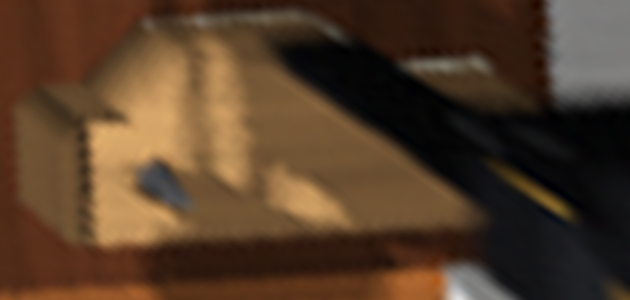

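Seated: the blank's top is at z = 37.1 (37 expected), level, with the rear dowel showing through at (165,185). Now the stick, centre (454,-367), heading about 99.2°.

Emit:
jog_arm([
  [-1.5,-6,0,0.02,-1],
  [-3,-12,0,0.04,-1],
  [-4.5,-18,0,0.06,-1],
  [-6,-24,0,0.08,-1],
  [-7.5,-30,0,0.113,-1],
])

```text
clock: 15.38
tcp_pos: [472.6, -306.6, 103.2]
tcp_rot: [0.706, -0.057, 0.704, 0.057]
wrist_force: [0.8, -0.5, 0.7]
finger_gap: 1.003
```

Emit:
jog_arm([
  [-1,-3,-1,0,-1],
  [-1.8,-6.2,-2,0,-1],
  [-1.8,-6.2,-2,0,-1],
  [-1.8,-6.2,-2,0,-1],
])

```text
clock: 15.88
tcp_pos: [455.4, -366.3, 82.4]
tcp_rot: [0.705, -0.057, 0.704, 0.057]
wrist_force: [0.2, -0.2, -0.9]
finger_gap: 0.997
```

```bash
python3 - <<'E'
from h import *
from scipy.spatial.transform import Rotation as Ro
s=ctrl.observe(); w,x,y,z=s['tcp_rot']; R=Ro.from_quat([x,y,z,w]).as_matrix(); print(s['clock'],s['tcp_pos'],np.degrees(np.arctan2(R[1,2],R[0,2])),s['finger_gap'],s['joint_pos'])
E
```

```text
15.875 [ 455.41520465 -366.26516118   82.36746229] 9.214097239845172 0.9974100298020873 [ 0.07298197  0.37273882  0.64672627  1.73314476 -0.2475316   1.1175963
  0.95672544]
```

Emit:
jog_arm([
  [-0.1,0,-4,0,-1],
  [-0.1,0,-8,0,-1],
  [-0.1,0,-10.4,0,-1],
  [-0.1,0,-11,0,-1],
  [-0.1,0,-11,0,1],
], grip_force=40)

```text
clock: 16.5
tcp_pos: [454.7, -366.4, -27.6]
tcp_rot: [0.705, -0.057, 0.704, 0.057]
wrist_force: [0.2, 0.0, 0.4]
finger_gap: 0.947
```

Emit:
jog_arm([
  [0,0,0,0,1],
  [0,0,0,0,1],
  [0,0,0,0,1],
  [0,0,0,0,1],
  [0,0,0,0,1],
])

```text
clock: 17.12
tcp_pos: [453.8, -366.8, -28.5]
tcp_rot: [0.705, -0.057, 0.705, 0.057]
wrist_force: [-0.2, 0.3, 0.2]
finger_gap: 0.402
```

Emit:
jog_arm([
  [0,0,0,0,1],
  [0,0,0,0,1],
  [0,0,0,0,1],
])

```text
clock: 17.5
tcp_pos: [453.9, -366.8, -28.5]
tcp_rot: [0.705, -0.057, 0.705, 0.057]
wrist_force: [0.7, -0.5, -0.0]
finger_gap: 0.364
```

Stick gripped at 31.7 mm. Lifting, then aligning it behind the carrier, whose rear edge is at about (612,4).

Emit:
jog_arm([
  [0,0,2,0,1],
  [0,0,6,0,1],
  [3,4,6,-0.03,1],
  [7,9,6,-0.07,1],
  [11,14.5,6,-0.112,1],
])

```text
clock: 18.12
tcp_pos: [561.0, -226.3, 33.2]
tcp_rot: [0.707, -0.016, 0.706, 0.016]
wrist_force: [1.0, -0.3, -1.3]
finger_gap: 0.359
```

Emit:
jog_arm([
  [3,4,0,0,1],
  [4.6,6.2,0,0,1],
  [4.6,6.2,-2,0,1],
  [4.6,6.2,-3,0,1],
  [4.6,6.2,-3,0,1],
])

```text
clock: 18.75
tcp_pos: [604.1, -166.9, 0.7]
tcp_rot: [0.706, -0.016, 0.708, 0.016]
wrist_force: [-0.9, -1.3, -1.8]
finger_gap: 0.364
```

```bash
python3 - <<'E'
from h import *
s=ctrl.observe(); print(s['clock'],s['tcp_pos'],s['finger_gap'])
c=cap('side'); W=cloud(c); h=cv2.cvtColor(c['pixels'],cv2.COLOR_RGB2HSV)
r=((h[...,0]<6)|(h[...,0]>174))&(h[...,1]>200)&(c['depth']>0)&(abs(W[...,0]-610)<60)&(W[...,1]>-330)&(W[...,1]<30)
P=W[r]; print(len(P))
for a in range(-330,10,25):
    z=(P[:,1]>a)&(P[:,1]<=a+25)&(P[:,2]>np.median(P[:,2])-6)
    if z.sum()>3: Q=P[z]; print(a,Q[:,0].min().round(),Q[:,0].max().round(),np.median(Q[:,2]).round(1),Q[:,1].max().round())
i=ortho(c,540,700,-120,220,2.2,40); cv2.imwrite('pics/push0.png',i[:,:,::-1])
E
```

```text
18.75 [ 604.08333185 -166.88338414    0.74204817] 0.36352143716410873
1940
-330 587.0 632.0 46.9 -305.0
-305 585.0 634.0 47.2 -280.0
-280 584.0 634.0 47.1 -255.0
-255 589.0 626.0 46.9 -230.0
-230 564.0 623.0 47.2 -205.0
-205 563.0 621.0 47.4 -180.0
-180 587.0 622.0 47.4 -163.0
-55 581.0 614.0 47.3 -31.0
-30 581.0 613.0 46.6 -18.0
```

View pics/push0.png

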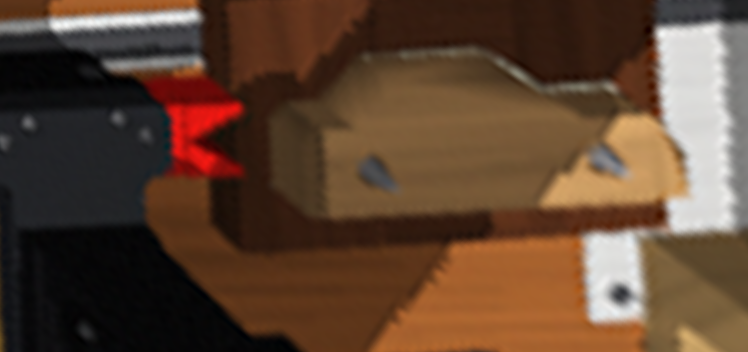

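Both dowels show through the blank. The red prongs end at about (242,140), squarely behind the carrier, with the stick level at top z = 47. Lowering it to 2 mm above the bench and pushing.

Emit:
jog_arm([
  [0,0,-1.5,0,1],
  [0,0,-2.7,0,1],
  [0,0,-2.7,0,1],
  [-0.05,1,-2.7,0,1],
  [-0.1,2,-2.7,0,1],
])

```text
clock: 19.42
tcp_pos: [605.0, -144.6, -25.1]
tcp_rot: [0.707, -0.017, 0.707, 0.017]
wrist_force: [1.3, -1.9, -1.0]
finger_gap: 0.366
```

Emit:
jog_arm([
  [-0.1,2,0,0,1],
  [-0.2,4,0,0,1],
  [-0.3,6,0,0,1],
  [-0.4,8,0,0,1],
  [-0.5,10,0,0,1],
])

```text
clock: 20.05
tcp_pos: [599.4, -44.0, -25.5]
tcp_rot: [0.707, -0.017, 0.707, 0.017]
wrist_force: [-0.4, -4.1, -1.1]
finger_gap: 0.362
```

Emit:
jog_arm([
  [-0.1,2,0,0,1],
  [-0.2,4,0,0,1],
  [-0.3,6,0,0,1],
  [-0.4,8,0,0,1],
  [-0.5,10,0,0,1],
])

```text
clock: 20.68
tcp_pos: [594.3, 55.9, -25.6]
tcp_rot: [0.707, -0.017, 0.707, 0.017]
wrist_force: [-2.1, -4.3, -1.4]
finger_gap: 0.368
```

Emit:
jog_arm([
  [-0.1,1.5,0,0,1],
  [-0.15,3,0,0,1],
  [-0.2,4.5,0,0,1],
  [-0.3,6,0,0,1],
  [-0.3,6.5,0,0,1],
])

```text
clock: 21.3
tcp_pos: [592.7, 104.7, -25.7]
tcp_rot: [0.707, -0.019, 0.707, 0.008]
wrist_force: [2.0, -46.8, -0.8]
finger_gap: 0.363
```

Emit:
jog_arm([
  [0,0.2,0,0,1],
  [0,0.4,0,0,1],
  [0,0.4,0,0,1],
])

```text
clock: 21.68
tcp_pos: [592.6, 105.5, -26.0]
tcp_rot: [0.707, -0.019, 0.707, 0.006]
wrist_force: [0.2, -49.1, 0.3]
finger_gap: 0.366
```

Force rose to 47 N with TCP y at 105, sooner than I expected (125). I ease off and measure where the carrier and stick are.

Emit:
jog_arm([
  [0,-1,0,0,1],
  [0,-1.6,0,0,1],
  [0,-1.6,0,0,1],
])

```text
clock: 22.05
tcp_pos: [592.5, 105.4, -25.2]
tcp_rot: [0.707, -0.017, 0.706, 0.016]
wrist_force: [0.8, -10.3, -0.8]
finger_gap: 0.363
```

```bash
python3 - <<'E'
from h import *
s=ctrl.observe(); print(s['tcp_pos'],s['wrist_force'])
c=cap('side'); e=cap('scene'); w=cap('wrist')
a=c['pixels'][60:240,170:410]; b=e['pixels'][210:390,330:570]
I=np.hstack([cv2.resize(a,(400,300),interpolation=3),cv2.resize(b,(400,300),interpolation=3)])
J=np.hstack([cv2.resize(w['pixels'],(400,300)),cv2.resize(ortho(w,530,680,120,320,2,19,True),(400,300))])
cv2.imwrite('pics/push1.png',np.vstack([I,J])[:,:,::-1])
for n,k in(('side',c),('scene',e)):
    W=cloud(k); h=cv2.cvtColor(k['pixels'],cv2.COLOR_RGB2HSV); r=((h[...,0]<6)|(h[...,0]>174))&(h[...,1]>180)&(k['depth']>0)&(abs(W[...,0]-600)<60)&(W[...,1]>-100)&(W[...,2]<40)
    P=W[r]; print(n,len(P),P.min(0).round(),P.max(0).round())
    q=(k['depth']>0)&(abs(W[...,0]-600)<70)&(W[...,2]>15)&(W[...,2]<22)&(h[...,2]<90)&(W[...,1]>150); Q=W[q]
    if len(Q): print('dark',len(Q),np.percentile(Q[:,1],[0,2,50,98,100]).round())
    q=(k['depth']>0)&(abs(W[...,0]-600)<60)&(W[...,2]>33)&(W[...,2]<41)&(W[...,1]>180); Q=W[q]
    if len(Q): print('blank',len(Q),np.percentile(Q[:,1],[0,2,50,98,100]).round())
E
```

```text
[592.51608552 105.41945669 -25.22956571] [  0.78881762 -10.2578416   -0.82893067]
side 1153 [565. -51.   2.] [623. 254.  40.]
dark 173 [162. 248. 266. 621. 626.]
blank 103 [600. 600. 611. 620. 624.]
scene 1771 [549. -48.  -1.] [626. 246.  30.]
dark 68 [151. 168. 611. 614. 617.]
blank 159 [478. 479. 610. 615. 619.]
```

View pics/push1.png

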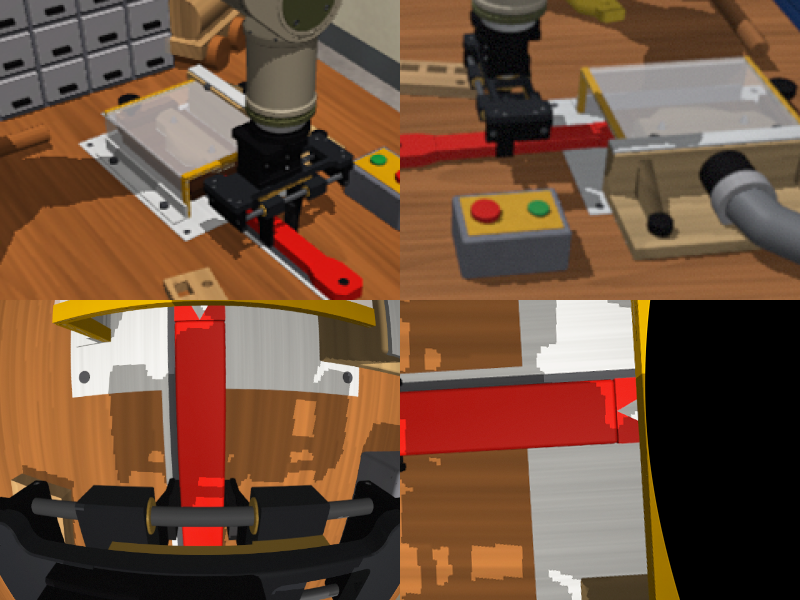

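The carrier and blank are visible under the guard. The stick tip is about 254, just inside the yellow mouth. I check the mouth position to learn whether the rear edge is really 30 mm inside; the carrier may not have started at exactly 0.

```bash
python3 - <<'E'
from h import *
for n in('side','scene'):
    k=dict(np.load(n+'0.npz')); W=cloud(k); h=cv2.cvtColor(k['pixels'],cv2.COLOR_RGB2HSV)
    y=(h[...,0]>18)&(h[...,0]<32)&(h[...,1]>170)&(k['depth']>0)&(W[...,0]>500)&(W[...,0]<720)&(W[...,1]>180)&(W[...,1]<500)&(W[...,2]>5)
    P=W[y]; print(n,len(P))
    for a,b in((5,30),(30,55),(55,75)):
        Q=P[(P[:,2]>a)&(P[:,2]<b)]
        if len(Q)>3: print(a,b,len(Q),Q.min(0).round(),np.median(Q,0).round(),Q.max(0).round(), 'near-mouth y',np.percentile(Q[:,1],[2,25,50]).round())
    for a in range(520,700,20):
        Q=P[(P[:,0]>a)&(P[:,0]<a+20)]
        if len(Q)>2: print(a,Q[:,1].min().round(),np.percentile(Q[:,1],50).round(),Q[:,2].max().round(),end=' | ')
    print()
# carrier dark / pine pixels seen now through the clear guard, cast on the known heights
c=cap('side'); v=ortho(c,530,690,220,480,2,37); hsv=cv2.cvtColor(v,cv2.COLOR_RGB2HSV); np.save('g.npy',v)
pine=(hsv[...,0]>8)&(hsv[...,0]<24)&(hsv[...,1]>35)&(hsv[...,1]<150)
k,l,s,ce=cv2.connectedComponentsWithStats(cv2.morphologyEx(pine.astype(np.uint8),cv2.MORPH_OPEN,np.ones((5,5))))
for i in range(1,k):
    if s[i,4]>600: print('pine x',530+s[i,1]/2,530+(s[i,1]+s[i,3])/2,'y',220+s[i,0]/2,220+(s[i,0]+s[i,2])/2,s[i,4]/4)
E
```

```text
side 376
5 30 7 [513. 219.   8.] [516. 220.  23.] [674. 292.  29.] near-mouth y [219. 220. 220.]
30 55 26 [512. 216.  31.] [514. 220.  43.] [517. 229.  54.] near-mouth y [216. 218. 220.]
55 75 343 [501. 214.  55.] [588. 228.  70.] [679. 469.  74.] near-mouth y [218. 224. 228.]
520 217.0 224.0 72.0 | 540 219.0 228.0 73.0 | 560 217.0 226.0 73.0 | 580 222.0 226.0 74.0 | 600 221.0 229.0 73.0 | 620 223.0 229.0 73.0 | 640 222.0 229.0 74.0 | 660 225.0 231.0 74.0 | 
scene 339
5 30 27 [514. 219.   5.] [517. 223.  17.] [521. 226.  29.] near-mouth y [219. 222. 223.]
30 55 53 [515. 218.  30.] [520. 224.  39.] [704. 482.  55.] near-mouth y [218. 221. 224.]
55 75 259 [500. 218.  55.] [587. 230.  70.] [664. 464.  73.] near-mouth y [220. 226. 230.]
520 218.0 223.0 73.0 | 540 220.0 228.0 73.0 | 560 221.0 444.0 73.0 | 580 222.0 229.0 73.0 | 600 223.0 230.0 72.0 | 620 225.0 231.0 72.0 | 640 226.0 232.0 73.0 | 660 227.0 230.0 71.0 | 
pine x 575.5 616.5 y 246.0 260.0 428.75
pine x 630.5 666.5 y 446.5 480.0 834.0
```

The mouth is at y ≈ 223 and the stick tip at about 254, so the rear edge is about 30 mm inside. With the hard 47 N stop, that means the carrier is home. Drawing the stick back, lowering it and releasing.

Emit:
jog_arm([
  [0.1,-2,0,0,1],
  [0.3,-6,0,0,1],
  [0.5,-10,0,0,1],
  [0.7,-14,0,0,1],
  [0.8,-16,0,0,1],
])

```text
clock: 22.88
tcp_pos: [599.9, -54.7, -25.1]
tcp_rot: [0.707, -0.016, 0.707, 0.016]
wrist_force: [0.4, 0.5, -2.3]
finger_gap: 0.366
```

Emit:
jog_arm([
  [0,0,0,0,1],
  [0,0,-0.2,0,1],
  [0,0,-0.3,0,1],
  [0,0,-0.3,0,1],
])

```text
clock: 23.38
tcp_pos: [600.0, -50.7, -28.4]
tcp_rot: [0.707, -0.018, 0.707, 0.018]
wrist_force: [-0.1, 2.2, 0.6]
finger_gap: 0.366
```

Emit:
jog_arm([
  [0,0,0,0,-1],
  [0,0,0,0,-1],
  [0,0,0,0,-1],
  [0,0,0,0,-1],
  [0,0,0,0,-1],
])

```text
clock: 24.0
tcp_pos: [599.7, -52.5, -28.5]
tcp_rot: [0.707, -0.017, 0.707, 0.017]
wrist_force: [0.5, 0.3, 1.9]
finger_gap: 0.846
```

Emit:
jog_arm([
  [0,0,2,0,-1],
  [0,0,6,0,-1],
  [0,0,11,0,-1],
  [-5,-2,15,0,-1],
  [-10,-5,15,0,-1],
])

```text
clock: 24.62
tcp_pos: [500.9, -103.1, 125.2]
tcp_rot: [0.709, -0.018, 0.705, 0.018]
wrist_force: [-1.1, -1.0, -0.2]
finger_gap: 1.0
```

Emit:
jog_arm([
  [0,0,0,0,-1],
  [0,0,0,0,-1],
  [0,0,0,0,-1],
  [0,0,0,0,-1],
])

```text
clock: 25.12
tcp_pos: [500.1, -102.1, 121.3]
tcp_rot: [0.707, -0.018, 0.707, 0.017]
wrist_force: [0.3, -0.4, -0.1]
finger_gap: 1.001
```

```bash
python3 - <<'E'
from h import *
s=ctrl.observe(); print(s['clock'],s['tcp_pos'],s['wrist_force'],s['finger_gap'])
for n in('side','scene'):
    k=cap(n); save(k,n+'_end.png'); W=cloud(k); h=cv2.cvtColor(k['pixels'],cv2.COLOR_RGB2HSV)
    r=((h[...,0]<6)|(h[...,0]>174))&(h[...,1]>180)&(k['depth']>0)&(abs(W[...,0]-605)<60)&(W[...,1]>-300)&(W[...,1]<260)&(W[...,2]<40)&(W[...,2]>12)
    P=W[r]; print(n,'stick',len(P),P.min(0).round(),P.max(0).round())
    for a,b in((-200,-100),(-100,0),(0,90)): print(a,np.median(P[(P[:,1]>a)&(P[:,1]<b)],0).round(1))
    # rear face of the carrier: dark pixels 4..17 mm high near the mouth
    q=(k['depth']>0)&(W[...,0]>550)&(W[...,0]<655)&(W[...,2]>4)&(W[...,2]<17)&(W[...,1]>225)&(W[...,1]<300)&(h[...,2]<110); Q=W[q]
    if len(Q): print('carrier rear',len(Q),np.percentile(Q[:,1],[5,50,95]).round())
E
```

```text
25.125 [ 500.14629287 -102.06219304  121.34970864] [ 0.32120038 -0.35175873 -0.06903156] 1.0010986852330381
side stick 1679 [ 577. -205.   12.] [632.  65.  23.]
-200 [ 603.5 -156.9   18. ]
-100 [597.4 -51.3  18. ]
0 [593.3  28.5  18.1]
carrier rear 167 [247. 254. 258.]
scene stick 1729 [ 575. -203.   12.] [635.  95.  22.]
-200 [ 610.3 -155.5   18.1]
-100 [604.8 -50.4  18. ]
0 [598.4  43.   17.9]
carrier rear 6 [240. 251. 252.]
```

The numbers agree: carrier rear edge at y ≈ 254 (253 expected at home), and stick flat with its top at 18 mm and its tip at y ≈ 95, outside the mouth at 223. Handing in.

```bash
python3 -c "
from cell import ctrl
print(ctrl.finish_job())"
```

```text
the job is handed in; nothing more can be done
None
```

I loaded the car blank onto both dowels and pushed the carrier to the end stop with the red stick. I then drew the stick out and left it flat on the bench. The job was handed in at about 25 s, with the gripper open and clear.

**What the last checks showed**
- **Blank:** after release its top was at z = 37.1 mm (37 expected). Both dowels showed through it before the push.
- **Carrier:** its rear edge is at y ≈ 254 mm, about 30 mm inside the guard mouth (≈ 223). The push ended against a hard stop at up to 49 N.
- **Stick:** flat, top at 18 mm, tip at y ≈ 95 mm, well outside the guard.

**What disagreed or was not checked**
- **Fingertip height:** the real fingertips are about 32 mm above the reported TCP. My first two grasps closed above the plate without moving the blank, and I corrected for this afterwards.
- **Carrier start:** the stop came about 20 mm sooner than I had reckoned. I took this to mean the carrier did not start at exactly 0, since the guard-mouth measurement agrees with the carrier being home.
- **Blank under the guard:** I could not re-measure its fit on the dowels there after the push.
- **Bystanders:** I did not re-measure the bus blank or the toy car. Neither lay in the arm's path, and I saw no contact with them.

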